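# Turn the light-tight hood over and cover the cuvette rack

## Task

The cuvettes in the rack are light-sensitive: take the orange hood that lies open side up on the bench, turn it over so that its open side faces down, and put it over the rack lengthwise so that its rim rests all round on the rack's base plate. Lower it on gently rather than dropping it, and leave the flasks and the beaker where they stand.

Things in the scene. Friction and masses are not known exactly. Their poses are not given: they have to be found in the camera images.
- hood_center (a point): centre of the loose orange hood: a box open on one side, 96 mm long (x), 54 wide (y), 44 high (z), walls 3 mm, 50-84 g; point half-way along all three. z points out of the open side: up at the start (closed face on the bench), down when it covers the rack. Alike after half a turn about z. It stands steadily on either 54 x 44 mm end, so it can be set on end and gripped anew; long sides flat.
- cuvette_rack: white rack, fixed; origin centre of its underside on the bench, z up, x lengthwise. Base plate 112 (x) by 70 mm, top at 10 mm; on it a block 80 by 38 mm up to 28 mm high; on that ten blue-capped cuvettes within 72 by 29 mm, up to 46 mm. The hood's inside (90 x 48 x 41 mm deep) goes over with 5 mm to spare each side, either way round; the covering hood's centre is then 32 mm above the bench.
- beaker_center (a point): centre of the empty glass beaker, 81 mm across, 95 mm tall, a loose bystander at the right
- flask_2_center (a point): centre of a conical glass flask, 64 mm across, 104 mm tall, a loose bystander at the back
- flask_3_center (a point): centre of another such flask at the back, a loose bystander
Things that resemble listed ones, but are neither listed nor needed, are in the scene too. Of the things like the part that bears hood_center, leave any that is purple; of the rest the larger one is meant.

How it is judged:
By the outcome, as a careful person would: the job done as asked, in the order asked, and still so for the second after the job is handed in, with the robot touching nothing.
It also fails if it takes over 64 s, if anything falls off the work surface, if the arm or the gripper's body presses on something with over 40 N, if the wrist force passes 120 N, or if a joint passes its speed limit or range.

## Robot

A 6-joint arm with a two-finger parallel gripper is mounted at the origin on a cart in front of the work surface, level with it; the furniture and walls round the work are solid. World frame = base frame: x ahead of the robot, y to its left, z up, the work surface at z = 0. Lengths are in m, angles in degrees, forces in N, time in s.
With the tool pointing down it reaches from about 0.3 to 0.75 m from the base axis. Payload 8.5 kg.
Tool frame: the origin (TCP) lies on the centre line of the jaws, within the pads' length; the fingertips stand 25 mm ahead of it and the grasp point (between the pads) lies 6 mm ahead of it; z points along the fingers, y is the line along which they close (so a half turn about z gives the same grasp; the last joint's range is limited). The gripper opens to 85 mm and grips with 20 to 120 N. Pads are 22 mm wide; open, the fingers measure 114 mm over their backs; the gripper's body (76 mm by 85 mm) begins 54 mm behind the grasp point. The pads swing forward as they close: fully open they stand 13 mm farther back than shut.
Start: joints at [-79.83, 21.807, 74.336, -0, 83.858, -12.336], TCP at [0.211, -0.508, 0.256] pointing down, gripper open.
Joint ranges: [-178.18, 178.18], [-50.72, 133.34], [12.68, 142.11], [-81.47, 261.47], [9.98, 163.14], [-165.26, 165.26]. Speed limits (degrees/s): [136.94, 136.94, 180, 180, 180, 180].

## Interface

Orientations are given as a 3x3 rotation matrix whose columns are the frame's x, y, z axes.
In Python, from rig import telemetry, optics, env gives the robot as it stands.
- The arm moves only by the tool send_rows, never from a script. Its argument "deltas" is a list that holds one entry, the list of rows, each a list of 7 numbers: the shift along the tool's x, y, z in m, then the turn, a rotation vector about the tool's x, y, z in rad, then the opening, from -1 (shut) to 1 (fully open), so that 0 is half open. In form: [[[x, y, z, ax, ay, az, grip], ...]]. A call has 1 to 12 rows; each row shifts and turns the commanded pose from where the row before left it, along the tool's axes as they then stand; what a row does not reach is not made up. A row lasts 1/8 s, in which the tool goes at most 62.5 mm and 10.7 degrees, less where a joint would pass 70% of its speed; a pose out of reach is approached as far as the arm can. A call is refused whole if a number of a shift passes 0.0625 or a number of a turn 0.188, either way. A call with a gripper value outside its range is refused whole. The fingers move at their own pace and stop on an object; "squeeze" is the grip in N (left out, the last holds). Time passes only in rows, so rows that do not move let the fingers close. It gives the time, the measured TCP pose, the force, the opening and the grip force at its end, in the units of the state.
- telemetry.observe(): the state, without advancing time (a new reading comes with each control period).
- optics.get_image(name): name is "scene" or "side" or "wrist"; returns a dict with "image" (420x560x3 uint8, red, green, blue), "range_z" (420x560 float32, m along the optical axis (not along the pixel's ray), 0 where there is no reading), "K" (3x3 intrinsics, pixels), "rvec" (rotation vector, rad) and "tvec" (3), from world to camera coordinates, as OpenCV has them; the wrist camera has in their place "hand_eye" (4x4, takes a point from camera to tool coordinates, whose origin is the TCP and whose axes are the flange's). Camera axes: x right, y down, z forward; pixel columns grow to the right and rows downward; lengths in m; the calibration is good to about 2 mm. A picture is of the moment at which its call begins: read the wrist's pose just before it.
- env.close_job(): hands the job in; it is judged then, once.
The state is a dict: "time_s": time; "q": joint angles; "qvel": joint speeds; "joint_efforts": joint torques, N m; "position": TCP position; "tool_rot": TCP orientation; "ft_force": force on the tool from outside, world axes, zero at the start; "wrist_torque": the same for the moment, N m; "grip_width": finger opening in m; "gripper_force": force on a finger pad.
Only numpy, scipy, OpenCV 4.12 (cv2) and the standard library are available. Lean on these libraries where they do the work, as an engineer would, in place of code of your own. Each camera call takes 0.05 s, during which the arm holds its last target. There are 200 camera calls.

## Working session

There is one attempt and no reset: what is moved stays moved. The work goes in short steps, Python scripts to look and compute and a tool call to move; the robot and the scene stay as the last step left them, time stands still between calls to the robot, and variables do not carry over. Pictures are saved under pics/ and viewed, at most 10 in all, crops included, and the job is handed in when it is done.

Besides the shell and the picture viewer there is one more tool, called after "Emit:" in YAML: its name, and indented under it one key for each argument. send_rows: Moves the arm, as the interface text tells. Its arguments: {"type":"object","properties":{"deltas":{"type":"array"},"squeeze":{"type":"number"}},"required":["deltas"]}

```bash
mkdir -p pics
cat > h.py <<'E'
import numpy as np,cv2
from rig import telemetry,optics,env
def grab(n):
    s=telemetry.observe(); d=optics.get_image(n); d['s']=s
    if 'rvec' in d:
        R=cv2.Rodrigues(np.array(d['rvec'],float))[0]; t=np.array(d['tvec'],float).ravel()
        d['Rc']=R.T; d['tc']=-R.T@t
    else:
        H=np.array(d['hand_eye']); Rt=np.array(s['tool_rot']).reshape(3,3)
        d['Rc']=Rt@H[:3,:3]; d['tc']=Rt@H[:3,3]+np.array(s['position'])
    z=d['range_z']; K=np.array(d['K']); v,u=np.indices(z.shape)
    p=np.stack([(u-K[0,2])/K[0,0]*z,(v-K[1,2])/K[1,1]*z,z],-1)
    d['W']=p@d['Rc'].T+d['tc']
    return d
def save(n,im,box=None,f=1):
    if box: im=im[box[1]:box[3],box[0]:box[2]]
    cv2.imwrite(n,cv2.resize(im[...,::-1],None,fx=f,fy=f,interpolation=cv2.INTER_CUBIC))
E
python3 - <<'E'
from h import *
a=grab('scene');b=grab('side')
np.savez('s0.npz',img=a['image'],W=a['W'],img2=b['image'],W2=b['W'],z=a['range_z'],z2=b['range_z'])
save('pics/a.png',a['image'],f=1.4);save('pics/b.png',b['image'],f=1.4)
print(a['s']);print(a['tc'],b['tc'])
E
```

```text
{'time_s': 0.0, 'q': array([-7.98282958e+01,  2.18422914e+01,  7.43863124e+01, -1.47763067e-04,
        8.38580275e+01, -1.23376231e+01]), 'qvel': array([-0.05949429, -0.11256556, -0.01199275, -0.08871363,  0.0066168 ,
        0.02706988]), 'joint_efforts': array([ 3.59807000e-04, -4.48466206e+01, -2.31276619e+01, -9.42481438e-05,
        4.74857516e-03,  9.46558544e-06]), 'position': array([ 0.21049185, -0.50784151,  0.25569038]), 'tool_rot': array([[ 9.23817159e-01,  3.82833885e-01, -2.69540946e-04],
       [ 3.82833846e-01, -9.23816017e-01,  1.48778248e-03],
       [ 3.20567305e-04, -1.47762838e-03, -9.99998857e-01]]), 'ft_force': array([0.25006431, 0.24962274, 0.05198529]), 'wrist_torque': array([-0.02071328,  0.03304778,  0.01604187]), 'gripper_force': 0.0, 'grip_width': 0.08570984854453881}
[-0.56373825 -1.03093174  1.27285055] [0.19474263 0.72710919 0.64263067]
```

View pics/a.png

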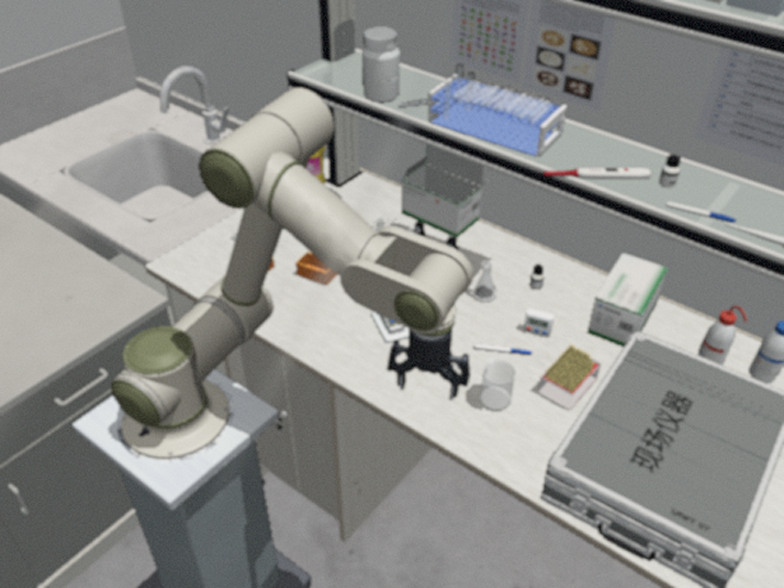

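View pics/b.png

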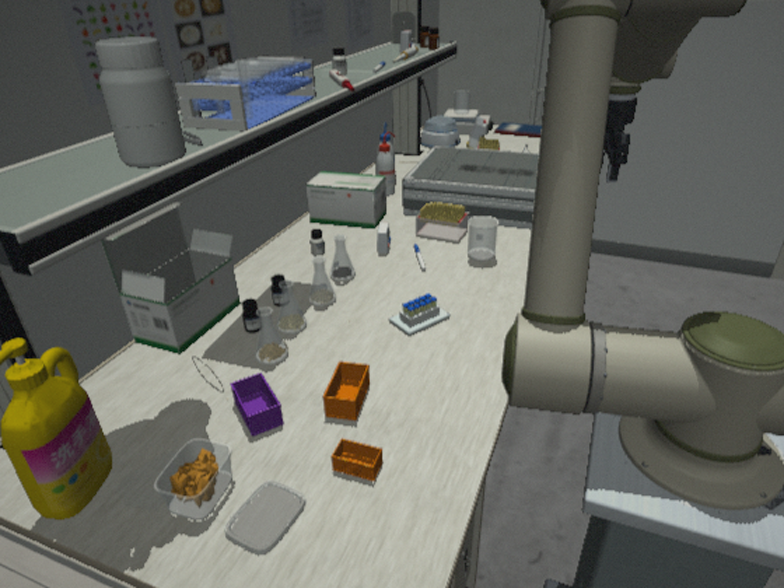

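The side view shows three boxes: purple at (257,403), which I leave, a larger orange one at (346,390) and a smaller orange one at (357,460). I choose the larger one. The rack is at (420,312). The overhead view is mostly blocked by the arm.

Run:
```python
from h import *
d=np.load('s0.npz'); im=d['img2'];W=d['W2'];z=d['z2']
hsv=cv2.cvtColor(im,cv2.COLOR_RGB2HSV)
def rect(m,n):
    P=W[m]; 
    r=cv2.minAreaRect((P[:,:2]*1000).astype(np.float32)); print(n,m.sum(),r,'z',np.percentile(P[:,2],[1,50,99]))
    print(cv2.boxPoints(r).round(0).tolist())
org=(hsv[...,0]<20)&(hsv[...,1]>150)&(hsv[...,2]>60)&(z>0)
def box(x0,y0,x1,y1):
    m=np.zeros(z.shape,bool); m[int(y0/1.4):int(y1/1.4),int(x0/1.4):int(x1/1.4)]=1; return m
L=org&box(315,350,378,430); S=org&box(325,432,390,490)
rect(L&(W[...,2]>.035)&(W[...,2]<.06),'hood rim'); rect(L,'hood'); rect(S,'small')
pu=(hsv[...,0]>125)&(hsv[...,0]<160)&(hsv[...,1]>80)&(z>0)&box(220,360,295,440); rect(pu,'purple')
rk=box(380,285,455,338)&(z>0)
rect(rk&(W[...,2]>.006)&(W[...,2]<.014),'plate'); rect(rk&(W[...,2]>.02),'block+cuv')
bl=(hsv[...,0]>100)&(hsv[...,0]<130)&(hsv[...,1]>120)&rk; rect(bl&(W[...,2]>.036),'caps')
# tall things
for n,b in dict(f1=(250,300,290,365),f2=(275,275,308,335),f3=(305,250,338,310),f4=(328,230,358,288),bk=(465,212,500,268)).items():
    m=box(*b)&(z>0)&(W[...,2]>.01)&(W[...,2]<.12); P=W[m]; print(n,m.sum(),np.median(P,0).round(3),P.max(0).round(3),P.min(0).round(3))
save('pics/c.png',im,(150,195,345,360),4)
```

```text
hood rim 213 ((547.6903076171875, 92.230712890625), (53.98331069946289, 96.98017120361328), 9.230045318603516) z [0.03522743 0.04050972 0.04495176]
[[513.0, 136.0], [529.0, 40.0], [582.0, 49.0], [567.0, 144.0]]
hood 974 ((547.6600341796875, 91.88408660888672), (54.06867218017578, 99.68133544921875), 9.450352668762207) z [-0.00030334  0.02027858  0.04435074]
[[513.0, 137.0], [529.0, 38.0], [583.0, 47.0], [566.0, 145.0]]
small 747 ((469.93243408203125, 220.623046875), (66.49933624267578, 40.0025749206543), 1.8541003465652466) z [-0.00033285  0.01400114  0.03017088]
[[436.0, 240.0], [437.0, 200.0], [504.0, 202.0], [503.0, 242.0]]
purple 1037 ((675.836669921875, 176.47933959960938), (54.8449592590332, 100.40946960449219), 52.456565856933594) z [-0.00014929  0.01933627  0.04418644]
[[619.0, 185.0], [699.0, 124.0], [732.0, 168.0], [653.0, 229.0]]
plate 272 ((514.5557250976562, -185.15426635742188), (114.73072814941406, 69.72030639648438), 57.75752258300781) z [0.00628076 0.00935144 0.01379181]
[[454.0, -215.0], [513.0, -252.0], [575.0, -155.0], [516.0, -118.0]]
block+cuv 346 ((514.8906860351562, -183.9078369140625), (80.8033447265625, 38.44773483276367), 56.0037727355957) z [0.02060422 0.03744364 0.04707737]
[[476.0, -207.0], [508.0, -228.0], [553.0, -161.0], [522.0, -140.0]]
caps 114 ((514.5458984375, -183.272705078125), (67.40337371826172, 28.119674682617188), 62.174537658691406) z [0.03771121 0.04452147 0.04770775]
[[486.0, -207.0], [511.0, -220.0], [543.0, -160.0], [518.0, -147.0]]
f1 883 [0.744 0.034 0.042] [0.838 0.065 0.105] [ 0.711 -0.133  0.01 ]
f2 592 [ 0.753 -0.062  0.047] [0.84  0.035 0.105] [ 0.724 -0.159  0.01 ]
f3 512 [ 0.745 -0.178  0.042] [ 0.881 -0.155  0.104] [ 0.717 -0.393  0.01 ]
f4 378 [ 0.748 -0.291  0.046] [ 0.782 -0.181  0.106] [ 0.725 -0.325  0.01 ]
bk 695 [ 0.47  -0.499  0.055] [ 0.555 -0.476  0.097] [ 0.432 -0.724  0.01 ]
```

View pics/c.png

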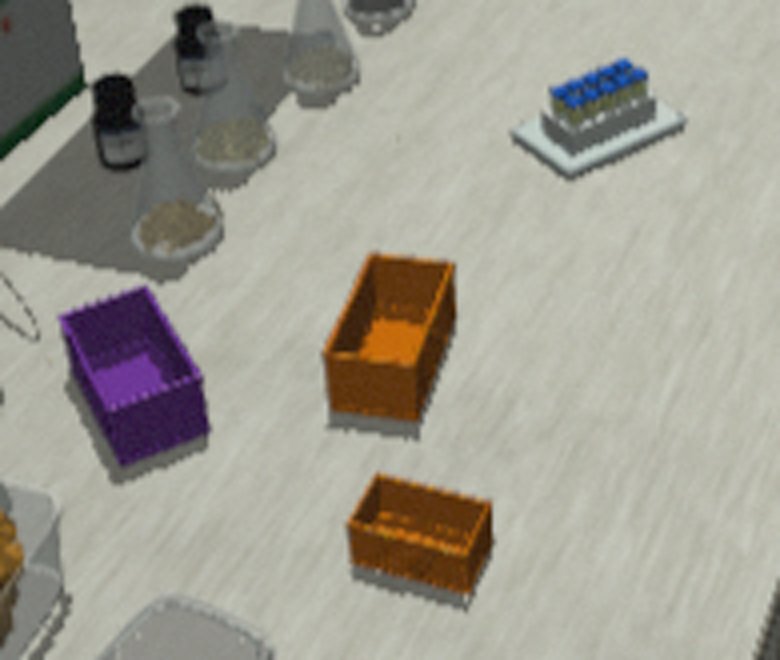

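```bash
cat >> h.py <<'E'
from scipy.spatial.transform import Rotation as Ro
def pose(az,beta,G,back=0.):
    """tool frame closing along azimuth az(deg), tilted beta about tool y; grasp point G"""
    a=np.radians(az); y=np.array([np.cos(a),np.sin(a),0]); z=np.array([0,0,-1.]); x=np.cross(y,z)
    R=np.stack([x,y,z],1)@Ro.from_euler('y',beta,degrees=True).as_matrix()
    return R, np.array(G)-(.006+back)*R[:,2]
def delta(R,p,R1,p1):
    w=Ro.from_matrix(R.T@R1).as_rotvec()
    print('shift now-frame(mm)',(R.T@(p1-p)*1000).round(1),'| after-turn frame',(R1.T@(p1-p)*1000).round(1),'| turn rad',w.round(3),'deg',np.degrees(w).round(1), '| world',((p1-p)*1000).round(1))
def cur():
    s=telemetry.observe(); print('t',s['time_s'],'q',s['q'].round(1),'p',s['position'].round(4),'w',s['grip_width'].round(4),'F',s['ft_force'].round(1))
    return np.array(s['tool_rot']).reshape(3,3),np.array(s['position'])
HA=9.3; HC=np.array([.5475,.092,0]); U=np.array([-.162,.987,0])
E
python3 - <<'E'
from h import *
R,p=cur()
G=HC-.015*U+[0,0,.028]
R0,p0=pose(HA,0,HC+[0,0,.2]); delta(R,p,R0,p0)
R1,p1=pose(HA,45,G,.08); delta(R0,p0,R1,p1)
E
```

```text
Traceback (most recent call last):
  File "h.py", line 28, in cur
    s=telemetry.observe(); print('t',s['time_s'],'q',s['q'].round(1),'p',s['position'].round(4),'w',s['grip_width'].round(4),'F',s['ft_force'].round(1))
                                                                                                    ^^^^^^^^^^^^^^^^^^^^^
AttributeError: 'float' object has no attribute 'round'
```

```bash
sed -i "s/s\['grip_width'\].round(4)/round(s['grip_width'],4)/" h.py
python3 - <<'E'
from h import *
R,p=cur()
G=HC-.015*U+[0,0,.028]
R0,p0=pose(HA,0,HC+[0,0,.2]); delta(R,p,R0,p0)
R1,p1=pose(HA,45,G,.08); delta(R0,p0,R1,p1)
E
```

```text
t 0.1 q [-79.8  21.8  74.4   0.   83.9 -12.3] p [ 0.2105 -0.5079  0.2558] w 0.0853 F [-0.9 -0.1 -0.2]
shift now-frame(mm) [ 541.  -425.1   50.5] | after-turn frame [537.5 429.5  49.8] | turn rad [-1.00e-03 -1.00e-03 -1.34e+00] deg [ -0.1  -0.1 -76.8] | world [337.  599.9 -49.8]
shift now-frame(mm) [-75.8   0.  117.2] | after-turn frame [-136.5    0.    29.3] | turn rad [-0.     0.785  0.   ] deg [-0. 45.  0.] | world [  12.3  -74.8 -117.2]
```

Emit:
send_rows:
  deltas:
    - [[0,0,0,0,0,-0.1675,1],[0,0,0,0,0,-0.1675,1],[0,0,0,0,0,-0.1675,1],[0,0,0,0,0,-0.1675,1],[0,0,0,0,0,-0.1675,1],[0,0,0,0,0,-0.1675,1],[0,0,0,0,0,-0.1675,1],[0,0,0,0,0,-0.1675,1]]
  squeeze: 35

```text
time_s: 1.1
position: [0.2105, -0.508, 0.256]
tool_rot: [[-0.167, 0.986, -0.0], [0.986, 0.167, 0.001], [0.001, -0.0, -1.0]]
ft_force: [0.0, 1.1, 0.3]
grip_width: 0.0851
gripper_force: 0.0
```

Emit:
send_rows:
  deltas:
    - [[0.0448,0.0358,0.0042,0,0,0,1],[0.0448,0.0358,0.0042,0,0,0,1],[0.0448,0.0358,0.0042,0,0,0,1],[0.0448,0.0358,0.0042,0,0,0,1],[0.0448,0.0358,0.0042,0,0,0,1],[0.0448,0.0358,0.0042,0,0,0,1],[0.0448,0.0358,0.0042,0,0,0,1],[0.0448,0.0358,0.0042,0,0,0,1],[0.0448,0.0358,0.0042,0,0,0,1],[0.0448,0.0358,0.0042,0,0,0,1],[0.0448,0.0358,0.0042,0,0,0,1],[0.0448,0.0358,0.0042,0,0,0,1]]

```text
time_s: 2.6
position: [0.5484, 0.0936, 0.2055]
tool_rot: [[-0.161, 0.987, -0.0], [0.987, 0.161, -0.0], [-0.0, -0.0, -1.0]]
ft_force: [0.4, -1.6, 0.4]
grip_width: 0.0856
gripper_force: 0.0
```

Emit:
send_rows:
  deltas:
    - [[0,0,0,0,0.157,0,1],[0,0,0,0,0.157,0,1],[0,0,0,0,0.157,0,1],[0,0,0,0,0.157,0,1],[0,0,0,0,0.157,0,1],[0,0,0,0,0,0,1]]

```text
time_s: 3.35
position: [0.5478, 0.0905, 0.2044]
tool_rot: [[-0.11, 0.987, -0.115], [0.699, 0.159, 0.698], [0.707, -0.003, -0.707]]
ft_force: [0.1, 0.9, -0.5]
grip_width: 0.0854
gripper_force: 0.0
```

Run:
```python
from h import *
R,p=cur()
def fit(d,b,n,zl,zh,org=True):
    im=d['image'];W=d['W'];hsv=cv2.cvtColor(im,cv2.COLOR_RGB2HSV)
    m=(d['range_z']>0)&(W[...,2]>zl)&(W[...,2]<zh)&(abs(W[...,0]-b[0])<b[2])&(abs(W[...,1]-b[1])<b[2])
    if org: m&=(hsv[...,0]<20)&(hsv[...,1]>150)
    if m.sum()>20: print(n,m.sum(),cv2.minAreaRect((W[m][:,:2]*1000).astype(np.float32)))
d=grab('wrist'); fit(d,(.5475,.092,.08),'wrist hood',.03,.06)
a=grab('scene'); fit(a,(.5475,.092,.08),'scene hood',.035,.06)
for d,n in((a,'scene'),(grab('side'),'side')):
  fit(d,(.515,-.184,.075),n+' plate',.006,.014,False); fit(d,(.515,-.184,.06),n+' block',.02,.06,False)
save('pics/d.png',grab('wrist')['image'])
R1,p1=pose(HA,45,HC-.015*U+[0,0,.028],.08); delta(R,p,R1,p1)
```

```text
t 3.35 q [-18.8  31.   80.   38.6  93.3 -34.2] p [0.5478 0.0905 0.2044] w 0.0854 F [ 0.1  0.9 -0.5]
wrist hood 776 ((544.2595825195312, 110.02061462402344), (54.44601058959961, 58.076194763183594), 9.75423526763916)
scene hood 29 ((536.4088745117188, 109.44509887695312), (64.19664001464844, 38.41578674316406), 35.724876403808594)
scene plate 209 ((511.2077941894531, -181.2850799560547), (137.63803100585938, 143.80712890625), 3.785522222518921)
scene block 232 ((511.27557373046875, -189.22747802734375), (87.43254089355469, 36.27558898925781), 61.36178207397461)
side plate 258 ((515.5093994140625, -185.55776977539062), (112.98741912841797, 69.24728393554688), 57.38716125488281)
side block 348 ((516.4226684570312, -184.0869903564453), (80.83206939697266, 38.82815933227539), 58.480831146240234)
shift now-frame(mm) [-134.3    0.5   29.2] | after-turn frame [-1.343e+02 -1.000e-01  2.920e+01] | turn rad [-0.     0.    -0.004] deg [-0.   0.  -0.2] | world [  11.9  -73.4 -115.6]
```

View pics/d.png

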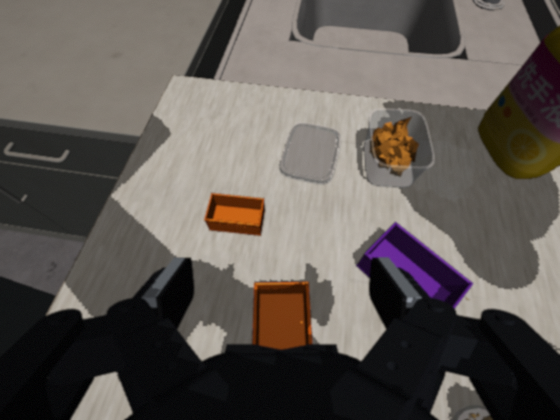

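The wrist view shows the larger orange hood lying between the open fingers at (283,315). Its centre line agrees with the side-view estimate to under 1 mm. I move in now.

Emit:
send_rows:
  deltas:
    - [[-0.0224,0,0.0049,0,0,0,1],[-0.0224,0,0.0049,0,0,0,1],[-0.0224,0,0.0049,0,0,0,1],[-0.0224,0,0.0049,0,0,0,1],[-0.0224,0,0.0049,0,0,0,1],[-0.0224,0,0.0049,0,0,0,1],[0,0,0,0,0,0,1]]

```text
time_s: 4.42
position: [0.5596, 0.0176, 0.0886]
tool_rot: [[-0.112, 0.987, -0.115], [0.698, 0.16, 0.698], [0.708, -0.002, -0.706]]
ft_force: [0.6, -0.3, 0.4]
grip_width: 0.0855
gripper_force: 0.0
```

Run:
```python
from h import *
R,p=cur()
R1,p1=pose(HA,45,HC-.015*U+[0,0,.028]); delta(R,p,R1,p1)
```

```text
t 4.425 q [-25.1  41.6  81.9  35.8  86.8 -46.2] p [0.5596 0.0176 0.0886] w 0.0855 F [ 0.6 -0.3  0.4]
shift now-frame(mm) [-0.3  0.1 79.5] | after-turn frame [-0.2  0.1 79.5] | turn rad [-0.    -0.001 -0.003] deg [-0.  -0.1 -0.2] | world [ -9.   55.4 -56.4]
```

Emit:
send_rows:
  deltas:
    - [[0,0,0.016,0,0,0,1],[0,0,0.016,0,0,0,1],[0,0,0.016,0,0,0,1],[0,0,0.016,0,0,0,1],[0,0,0.0155,0,0,0,1],[0,0,0,0,0,0,1],[0,0,0,0,0,0,0]]

```text
time_s: 5.3
position: [0.551, 0.0737, 0.0341]
tool_rot: [[-0.114, 0.987, -0.114], [0.698, 0.161, 0.697], [0.707, 0.001, -0.708]]
ft_force: [-0.2, 0.7, -0.2]
grip_width: 0.0695
gripper_force: 0.0
```

Emit:
send_rows:
  deltas:
    - [[0,0,0,0,0,0,-0.5],[0,0,0,0,0,0,-0.5],[0,0,0,0,0,0,-0.5],[0,0,0,0,0,0,-0.5],[0,0,0,0,0,0,-0.5],[0,0,0,0,0,0,-0.5]]

```text
time_s: 6.05
position: [0.5511, 0.0734, 0.0344]
tool_rot: [[-0.115, 0.987, -0.113], [0.698, 0.161, 0.697], [0.706, 0.001, -0.708]]
ft_force: [0.2, -3.5, 5.8]
grip_width: 0.0538
gripper_force: 37.3
```

Gripped at 53.8 mm. Next I lift it and turn it about the closing axis.

Emit:
send_rows:
  deltas:
    - [[0.007,0,-0.007,0,0,0,-0.5],[0.0142,0,-0.0142,0,0,0,-0.5],[0.0142,0,-0.0142,0,0,0,-0.5],[0.0142,0,-0.0142,0,0,0,-0.5],[0.0142,0,-0.0142,0,0,0,-0.5],[0.0142,0,-0.0142,0,0,0,-0.5],[0,0,0,0,0,0,-0.5]]

```text
time_s: 6.92
position: [0.5511, 0.0738, 0.1457]
tool_rot: [[-0.116, 0.987, -0.112], [0.699, 0.161, 0.697], [0.706, 0.003, -0.708]]
ft_force: [-0.1, 0.5, -1.0]
grip_width: 0.0538
gripper_force: 36.8
```

Emit:
send_rows:
  deltas:
    - [[0,0,0,0,-0.1571,0,-0.5],[0,0,0,0,-0.1571,0,-0.5],[0,0,0,0,-0.1571,0,-0.5],[0,0,0,0,-0.1571,0,-0.5],[0,0,0,0,-0.1571,0,-0.5],[0,0,0,0,-0.1571,0,-0.5],[0,0,0,0,-0.1571,0,-0.5],[0,0,0,0,-0.1571,0,-0.5],[0,0,0,0,-0.1571,0,-0.5],[0,0,0,0,-0.1571,0,-0.5],[0,0,0,0,0,0,-0.5],[0,0,0,0,0,0,-0.5]]

```text
time_s: 8.43
position: [0.5508, 0.0737, 0.144]
tool_rot: [[-0.114, 0.987, 0.113], [0.7, 0.161, -0.696], [-0.705, -0.0, -0.709]]
ft_force: [0.8, -0.1, -0.3]
grip_width: 0.0535
gripper_force: 36.8
```

Run:
```python
from h import *
R,p=cur(); print(R.round(3).tolist(), telemetry.observe()['wrist_torque'])
d=grab('side'); W=d['W'];hsv=cv2.cvtColor(d['image'],cv2.COLOR_RGB2HSV)
m=(d['range_z']>0)&(hsv[...,0]<20)&(hsv[...,1]>150)&(W[...,2]>.06)&(abs(W[...,1]-.08)<.12)&(abs(W[...,0]-.55)<.1)
P=W[m]; print(m.sum(),np.percentile(P,[1,50,99],axis=0).round(4))
v,u=np.where(m); print(u.min(),u.max(),v.min(),v.max())
a=P-HC; print('u ext',np.percentile(a@U,[1,99]),'w ext',np.percentile(a@[.987,.162,0],[1,99]))
save('pics/e.png',d['image'],(180,170,350,340),3.5)
```

```text
t 8.425 q [ 12.4  34.9  84.4 -47.9  71.7  23.5] p [0.5508 0.0737 0.144 ] w 0.0535 F [ 0.8 -0.1 -0.3]
[[-0.114, 0.987, 0.113], [0.7, 0.161, -0.696], [-0.705, -0.0, -0.709]] [ 0.37554875  0.13606965 -0.04164779]
491 [[0.5225 0.0395 0.0774]
 [0.5578 0.0599 0.0855]
 [0.5797 0.0862 0.1294]]
236 263 236 258
u ext [-0.05298462 -0.00873655] w ext [-0.02731945  0.02506338]
```

View pics/e.png

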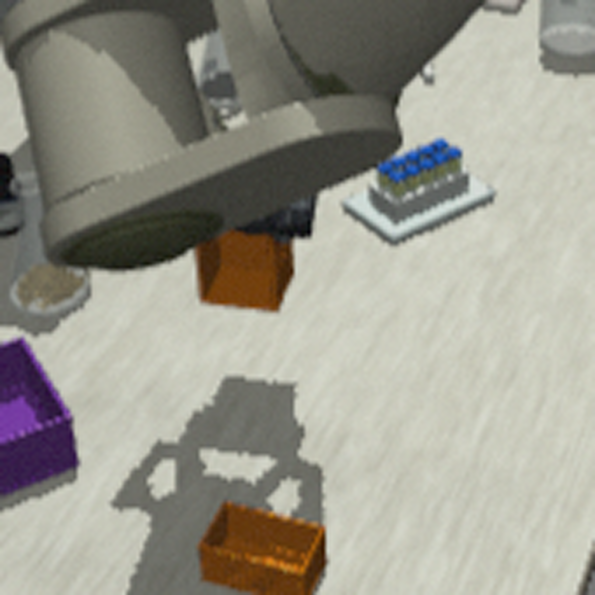

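The side view shows the hood hanging on end in the gripper. Its open side faces +y and its lower edge is at z≈0.077. The bench under it is clear.

Emit:
send_rows:
  deltas:
    - [[0.0117,0,0.0117,0,0,0,-0.5],[0.0117,0,0.0117,0,0,0,-0.5],[0.0117,0,0.0117,0,0,0,-0.5],[0.0117,0,0.0117,0,0,0,-0.5],[0.003,0,0.003,0,0,0,-0.5],[0,0,0,0,0,0,-0.5],[0,0,0,0,0,0,-0.5]]

```text
time_s: 9.35
position: [0.5509, 0.074, 0.0743]
tool_rot: [[-0.113, 0.987, 0.115], [0.698, 0.161, -0.698], [-0.708, 0.001, -0.707]]
ft_force: [0.1, 0.4, -1.3]
grip_width: 0.0534
gripper_force: 36.8
```

Emit:
send_rows:
  deltas:
    - [[0.0011,0,0.0011,0,0,0,-0.5],[0.0011,0,0.0011,0,0,0,-0.5],[0.0011,0,0.0011,0,0,0,-0.5],[0,0,0,0,0,0,-0.5],[0,0,0,0,0,0,-0.5]]

```text
time_s: 9.98
position: [0.5507, 0.0739, 0.0691]
tool_rot: [[-0.114, 0.987, 0.114], [0.697, 0.161, -0.698], [-0.708, -0.0, -0.707]]
ft_force: [-0.3, -0.1, -0.4]
grip_width: 0.0536
gripper_force: 36.8
```

Emit:
send_rows:
  deltas:
    - [[0.0007,0,0.0007,0,0,0,-0.5],[0.0004,0,0.0004,0,0,0,-0.5],[0,0,0,0,0,0,-0.5],[0,0,0,0,0,0,-0.5]]

```text
time_s: 10.48
position: [0.5507, 0.0739, 0.0675]
tool_rot: [[-0.114, 0.987, 0.114], [0.697, 0.161, -0.698], [-0.708, -0.0, -0.707]]
ft_force: [0.1, -0.1, -0.5]
grip_width: 0.0537
gripper_force: 36.8
```

Emit:
send_rows:
  deltas:
    - [[0.0005,0,0.0005,0,0,0,-0.5],[0,0,0,0,0,0,-0.5],[0,0,0,0,0,0,-0.5]]

```text
time_s: 10.85
position: [0.5508, 0.0739, 0.0671]
tool_rot: [[-0.114, 0.987, 0.114], [0.697, 0.161, -0.698], [-0.708, 0.0, -0.707]]
ft_force: [-0.6, 1.0, 3.1]
grip_width: 0.0537
gripper_force: 37.1
```

Contact at 3 N. I release and back off.

Emit:
send_rows:
  deltas:
    - [[0,0,0,0,0,0,0.4],[0,0,0,0,0,0,0.7],[0,0,0,0,0,0,1],[0,0,0,0,0,0,1],[0,0,0,0,0,0,1]]

```text
time_s: 11.48
position: [0.5507, 0.0739, 0.0668]
tool_rot: [[-0.114, 0.987, 0.114], [0.697, 0.161, -0.698], [-0.708, -0.0, -0.707]]
ft_force: [-0.6, 0.7, 0.1]
grip_width: 0.0855
gripper_force: 0.0
```

Emit:
send_rows:
  deltas:
    - [[0,0,-0.015,0,0,0,1],[0,0,-0.02,0,0,0,1],[0,0,-0.03,0,0,0,1],[0,0,-0.03,0,0,0,1],[0,0,-0.03,0,0,0,1],[0,0,-0.03,0,0,0,1],[0,0,0,0,0,0,1]]

```text
time_s: 12.35
position: [0.5331, 0.1839, 0.1782]
tool_rot: [[-0.113, 0.987, 0.118], [0.698, 0.164, -0.697], [-0.707, 0.004, -0.708]]
ft_force: [-0.2, -0.9, -0.8]
grip_width: 0.0855
gripper_force: 0.0
```

Emit:
send_rows:
  deltas:
    - [[0,0,0,0,0.1571,0,1],[0,0,0,0,0.1571,0,1],[0,0,0,0,0.1571,0,1],[0,0,0,0,0.1571,0,1],[0,0,0,0,0.1571,0,1],[0,0,0,0,0,0,1]]

```text
time_s: 13.1
position: [0.5331, 0.1802, 0.1761]
tool_rot: [[-0.158, 0.987, -0.001], [0.987, 0.158, -0.001], [-0.001, -0.001, -1.0]]
ft_force: [0.4, 0.7, -0.0]
grip_width: 0.0854
gripper_force: 0.0
```

```bash
cat >> h.py <<'E'
def orange(d,zl=.01,zh=.11):
    W=d['W'];hsv=cv2.cvtColor(d['image'],cv2.COLOR_RGB2HSV)
    m=(d['range_z']>0)&(hsv[...,0]<20)&(hsv[...,1]>150)&(W[...,2]>zl)&(W[...,2]<zh)&(W[...,1]>-.02)&(W[...,1]<.15)&(abs(W[...,0]-.55)<.1)
    P=W[m]
    if len(P)<20: print('few',len(P));return
    a=P-HC; print(len(P),cv2.minAreaRect((P[:,:2]*1000).astype(np.float32)),'u',np.percentile(a@U,[1,99]).round(4),'w',np.percentile(a@[.987,.162,0],[1,99]).round(4),'z',np.percentile(P[:,2],[1,99]).round(4))
E
python3 - <<'E'
from h import *
R,p=cur()
for n in('side','scene','wrist'):
    d=grab(n); print(n); orange(d); orange(d,.085)
    if n!='wrist': save('pics/f_%s.png'%n,d['image'],(180,170,350,340),3.5)
    else: save('pics/f_wrist.png',d['image'])
E
```

```text
t 13.1 q [ 6.7 27.1 79.7 -0.1 73.3 -2.4] p [0.5331 0.1802 0.1761] w 0.0854 F [ 0.4  0.7 -0. ]
side
625 ((551.5476684570312, 61.55038833618164), (53.7447624206543, 46.68645477294922), 9.888323783874512) u [-0.0529 -0.008 ] w [-0.0277  0.0252] z [0.011  0.0967]
161 ((551.6874389648438, 61.40083694458008), (53.900230407714844, 44.98051071166992), 10.433490753173828) u [-0.0518 -0.0085] w [-0.0279  0.025 ] z [0.0852 0.0971]
scene
57 ((546.6571044921875, 63.092674255371094), (55.79020690917969, 25.31777000427246), 20.457124710083008) u [-0.0402 -0.0141] w [-0.0327  0.0199] z [0.0794 0.1036]
53 ((546.6571044921875, 63.092674255371094), (55.79020690917969, 25.31777000427246), 20.457124710083008) u [-0.0403 -0.014 ] w [-0.0327  0.0199] z [0.0886 0.1036]
wrist
1809 ((551.3485107421875, 63.38725280761719), (52.27490997314453, 43.58621597290039), 9.784273147583008) u [-0.05   -0.0076] w [-0.0267  0.0247] z [0.0107 0.0948]
239 ((548.1422729492188, 82.43511199951172), (52.0723876953125, 4.886659622192383), 10.142584800720215) u [-0.0114 -0.0073] w [-0.0268  0.0249] z [0.086  0.0954]
```

View pics/f_wrist.png

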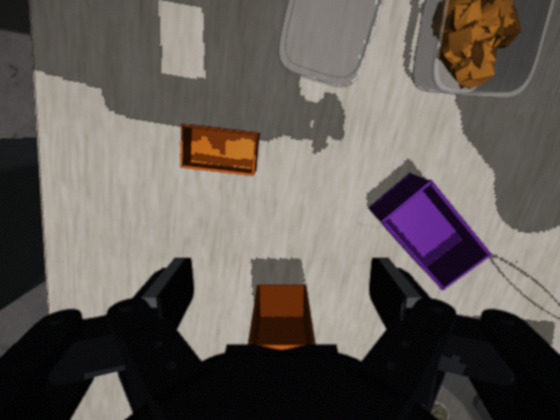

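The wrist view shows the hood standing steadily on end at (283,315), about (0.551, 0.062). The purple and the small box have not moved. I cross over to its closed-face side.

```bash
cat >> h.py <<'E'
SA=9.8; SC=np.array([.5514,.062,0]); G2=SC-.008*U+[0,0,.063]
E
python3 - <<'E'
from h import *
R,p=cur()
Rb,pb=pose(SA,45,G2,.1); Ra,_=pose(SA,0,G2)
pa=pb.copy(); pa[2]=.2
delta(R,p,Ra,pa); delta(Ra,pa,Rb,pb)
E
```

```text
t 13.25 q [ 6.9 27.1 79.6 -0.2 73.3 -2.3] p [0.5327 0.1823 0.1759] w 0.0852 F [ 0.4 -0.2 -0.1]
shift now-frame(mm) [-204.7   -0.3  -23.5] | after-turn frame [-204.7   -2.1  -24.1] | turn rad [-0.001  0.003 -0.009] deg [-0.1  0.2 -0.5] | world [  32.8 -202.    24.1]
shift now-frame(mm) [ 0.  0. 62.] | after-turn frame [-43.9   0.   43.9] | turn rad [-0.     0.785  0.   ] deg [-0. 45.  0.] | world [  0.   0. -62.]
```

Emit:
send_rows:
  deltas:
    - [[0,0,-0.024,0,0,-0.009,1],[-0.034,-0.0004,0,0,0,0,1],[-0.034,-0.0003,0,0,0,0,1],[-0.034,-0.0003,0,0,0,0,1],[-0.034,-0.0003,0,0,0,0,1],[-0.034,-0.0003,0,0,0,0,1],[-0.034,-0.0004,0,0,0,0,1]]

```text
time_s: 14.12
position: [0.5658, -0.0194, 0.2002]
tool_rot: [[-0.172, 0.985, -0.001], [0.985, 0.172, -0.002], [-0.002, -0.001, -1.0]]
ft_force: [0.1, 0.4, -1.3]
grip_width: 0.0854
gripper_force: 0.0
```

Emit:
send_rows:
  deltas:
    - [[0,0,0,0,0.1571,0,1],[0,0,0,0,0.1571,0,1],[0,0,0,0,0.1571,0,1],[0,0,0,0,0.1571,0,1],[0,0,0,0,0.1571,0,1],[-0.0146,0,0.0146,0,0,0,1],[-0.0146,0,0.0146,0,0,0,1],[-0.0146,0,0.0146,0,0,0,1],[0,0,0,0,0,0,1],[0,0,0,0,0,0,1]]

```text
time_s: 15.38
position: [0.566, -0.0191, 0.139]
tool_rot: [[-0.121, 0.985, -0.12], [0.697, 0.171, 0.696], [0.706, 0.001, -0.708]]
ft_force: [-0.8, 0.3, 0.3]
grip_width: 0.0849
gripper_force: 0.0
```

Run:
```python
from h import *
R,p=cur()
d=grab('wrist'); orange(d); save('pics/g.png',d['image'])
delta(R,p,*pose(SA,45,G2))
```

```text
t 15.375 q [-27.9  38.9  76.6  34.1  94.8 -44.2] p [ 0.566  -0.0191  0.139 ] w 0.0849 F [-0.8  0.3  0.3]
6648 ((551.42822265625, 60.94099426269531), (53.25666809082031, 44.6676139831543), 8.515824317932129) u [-0.0527 -0.0107] w [-0.0269  0.0245] z [0.0131 0.0958]
shift now-frame(mm) [ -1.   -0.7 100.4] | after-turn frame [ -1.1  -0.6 100.4] | turn rad [0.    0.001 0.001] deg [0.  0.1 0. ] | world [-12.6  69.  -71.8]
```

Emit:
send_rows:
  deltas:
    - [[-0.001,-0.0006,0.018,0,0,0,1],[0,0,0.02,0,0,0,1],[0,0,0.02,0,0,0,1],[0,0,0.02,0,0,0,1],[0,0,0.015,0,0,0,1],[0,0,0.007,0,0,0,1],[0,0,0,0,0,0,1],[0,0,0,0,0,0,1]]

```text
time_s: 16.42
position: [0.5536, 0.0492, 0.0675]
tool_rot: [[-0.121, 0.985, -0.119], [0.697, 0.17, 0.696], [0.706, 0.001, -0.708]]
ft_force: [0.5, 0.3, 0.0]
grip_width: 0.0854
gripper_force: 0.0
```

Emit:
send_rows:
  deltas:
    - [[0,0,0,0,0,0,0.4],[0,0,0,0,0,0,0],[0,0,0,0,0,0,-0.5],[0,0,0,0,0,0,-0.5],[0,0,0,0,0,0,-0.5],[0,0,0,0,0,0,-0.5],[0,0,0,0,0,0,-0.5]]

```text
time_s: 17.3
position: [0.5535, 0.0494, 0.0674]
tool_rot: [[-0.121, 0.985, -0.12], [0.697, 0.17, 0.696], [0.707, 0.001, -0.708]]
ft_force: [0.0, -2.6, 5.4]
grip_width: 0.0534
gripper_force: 37.2
```

Emit:
send_rows:
  deltas:
    - [[0.007,0,-0.007,0,0,0,-0.5],[0.0142,0,-0.0142,0,0,0,-0.5],[0.0142,0,-0.0142,0,0,0,-0.5],[0.0142,0,-0.0142,0,0,0,-0.5],[0.0142,0,-0.0142,0,0,0,-0.5],[0.0142,0,-0.0142,0,0,0,-0.5],[0.0142,0,-0.0142,0,0,0,-0.5],[0,0,0,0,0,0,-0.5]]

```text
time_s: 18.3
position: [0.5536, 0.0495, 0.1989]
tool_rot: [[-0.122, 0.985, -0.118], [0.698, 0.17, 0.696], [0.706, 0.003, -0.708]]
ft_force: [-0.4, -0.5, -1.3]
grip_width: 0.054
gripper_force: 36.8
```

Emit:
send_rows:
  deltas:
    - [[0,0,0,0,-0.1571,0,-0.5],[0,0,0,0,-0.1571,0,-0.5],[0,0,0,0,-0.1571,0,-0.5],[0,0,0,0,-0.1571,0,-0.5],[0,0,0,0,-0.1571,0,-0.5],[0,0,0,0,-0.1571,0,-0.5],[0,0,0,0,-0.1571,0,-0.5],[0,0,0,0,-0.1571,0,-0.5],[0,0,0,0,-0.1571,0,-0.5],[0,0,0,0,-0.1571,0,-0.5],[0,0,0,0,0,0,-0.5],[0,0,0,0,0,0,-0.5]]

```text
time_s: 19.8
position: [0.5534, 0.0495, 0.1973]
tool_rot: [[-0.121, 0.985, 0.12], [0.698, 0.17, -0.695], [-0.705, -0.0, -0.709]]
ft_force: [-0.7, -0.1, -0.3]
grip_width: 0.0537
gripper_force: 36.8
```

Run:
```python
from h import *
R,p=cur(); print(R.round(3).tolist())
d=grab('side'); orange(d,.06,.25); save('pics/h.png',d['image'],(180,150,370,340),3)
for n in('scene','wrist'):
  orange(grab(n),.06,.25)
# desired: hood centre over rack: body at +rack-x end. grasp in hood: 15mm toward body end, 8 mm above centre
C=np.array([.515,-.185,0]); A=57.5; ux=np.array([np.cos(np.radians(A)),np.sin(np.radians(A)),0])
G=C+.015*ux+[0,0,.032+.008]
Rt,pt=pose(A-90,-45,G); ph=pt+[0,0,.09]
delta(R,p,Rt,ph)
```

```text
t 19.8 q [  9.9  30.3  82.6 -47.2  74.1  16.7] p [0.5534 0.0495 0.1973] w 0.0537 F [-0.7 -0.1 -0.3]
[[-0.121, 0.985, 0.12], [0.698, 0.17, -0.695], [-0.705, -0.0, -0.709]]
415 ((534.6712036132812, 69.28077697753906), (69.66757202148438, 46.134464263916016), 50.09781265258789) u [-0.0441 -0.0122] w [-0.0285  0.0231] z [0.1637 0.2068]
185 ((553.812255859375, 37.03435516357422), (82.01858520507812, 69.75263214111328), 23.43358612060547) u [-0.0923 -0.0216] w [-0.043   0.0275] z [0.1657 0.2135]
18912 ((560.0158081054688, 43.30857467651367), (79.90135192871094, 121.25308990478516), 3.4210422039031982) u [-0.0989 -0.0131] w [-0.0281  0.0242] z [0.1638 0.2059]
shift now-frame(mm) [-104.5  -64.7  193.1] | after-turn frame [-96.2  93.6 185.4] | turn rad [ 0.521 -0.002  0.523] deg [29.8 -0.1 29.9] | world [ -28.  -218.2  -63.1]
```

View pics/h.png

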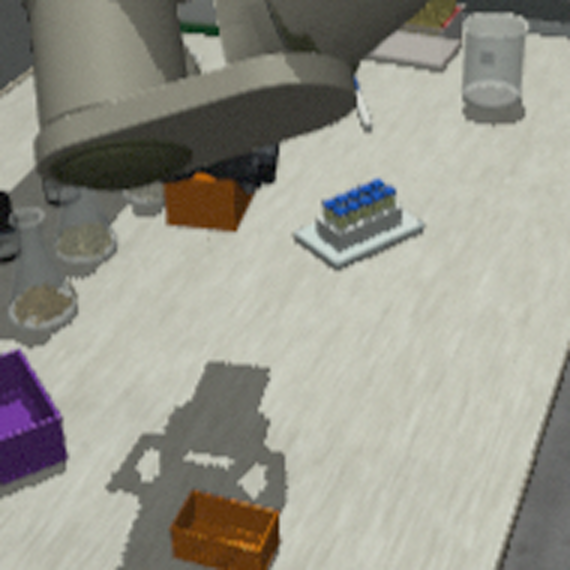

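The side view shows the hood held with its open side down at (207,205) in the crop. The rack at (360,225) and the bystanders have not moved. I yaw and carry the hood to above the rack.

Emit:
send_rows:
  deltas:
    - [[0,0,0,0.0868,0,0.0872,-0.5],[0,0,0,0.0868,0,0.0872,-0.5],[0,0,0,0.0868,0,0.0872,-0.5],[0,0,0,0.0868,0,0.0872,-0.5],[0,0,0,0.0868,0,0.0872,-0.5],[0,0,0,0.0868,0,0.0872,-0.5],[0,0,0,0,0,0,-0.5]]

```text
time_s: 20.82
position: [0.5539, 0.0486, 0.1974]
tool_rot: [[0.382, 0.843, -0.379], [0.596, -0.538, -0.596], [-0.706, 0.002, -0.708]]
ft_force: [-0.2, 0.1, -1.7]
grip_width: 0.0536
gripper_force: 37.0
```

Emit:
send_rows:
  deltas:
    - [[-0.006,0.006,0.0115,0,0,0,-0.5],[-0.012,0.0117,0.0232,0,0,0,-0.5],[-0.012,0.0117,0.0232,0,0,0,-0.5],[-0.012,0.0117,0.0232,0,0,0,-0.5],[-0.012,0.0117,0.0232,0,0,0,-0.5],[-0.012,0.0117,0.0232,0,0,0,-0.5],[-0.012,0.0117,0.0232,0,0,0,-0.5],[-0.012,0.0117,0.0232,0,0,0,-0.5],[-0.006,0.006,0.0115,0,0,0,-0.5],[0,0,0,0,0,0,-0.5],[0,0,0,0,0,0,-0.5]]

```text
time_s: 22.2
position: [0.5258, -0.168, 0.1347]
tool_rot: [[0.381, 0.844, -0.378], [0.596, -0.536, -0.597], [-0.707, 0.002, -0.707]]
ft_force: [-0.3, -0.6, -2.0]
grip_width: 0.0538
gripper_force: 37.0
```

```bash
cat >> h.py <<'E'
C=np.array([.5153,-.1848,0]); A=57.5; ux=np.array([np.cos(np.radians(A)),np.sin(np.radians(A)),0]); uy=np.array([-ux[1],ux[0],0])
def rel(d,zl,zh):
    W=d['W'];hsv=cv2.cvtColor(d['image'],cv2.COLOR_RGB2HSV)
    m=(d['range_z']>0)&(hsv[...,0]<20)&(hsv[...,1]>150)&(W[...,2]>zl)&(W[...,2]<zh)&(np.linalg.norm(W[...,:2]-C[:2],axis=-1)<.1)
    P=W[m]-C
    if len(P)<20: print('few',len(P)); return
    print(len(P),'x',np.percentile(P@ux,[1,99]).round(4),'y',np.percentile(P@uy,[1,99]).round(4),'z',np.percentile(P[:,2],[1,99]).round(4), cv2.minAreaRect((P[:,:2]*1000).astype(np.float32)))
E
python3 - <<'E'
from h import *
R,p=cur()
Rt,pt=pose(A-90,-45,C+.0137*ux+[0,0,.04])
delta(R,p,Rt,pt)
for n in('side','scene','wrist'):
  d=grab(n); print(n); rel(d,.07,.2); 
  if n=='side': save('pics/i.png',d['image'],(210,130,350,260),4.5)
E
```

```text
t 22.2 q [-13.7  38.7  78.  -42.4  83.3  31.7] p [ 0.5258 -0.168   0.1347] w 0.0538 F [-0.3 -0.6 -2. ]
shift now-frame(mm) [62.6 -0.  65.3] | after-turn frame [62.7  0.2 65.3] | turn rad [ 0.002 -0.001 -0.001] deg [ 0.1 -0.  -0. ] | world [ -0.9  -1.7 -90.5]
side
547 x [-0.0453  0.0594] y [-0.0223  0.0611] z [0.1017 0.1782] ((-8.747049331665039, 20.430522918701172), (117.24146270751953, 88.34365844726562), 62.503170013427734)
scene
392 x [-0.0531  0.0369] y [-0.0237  0.0278] z [0.1061 0.1494] ((-4.911714553833008, -4.457481384277344), (96.17343139648438, 52.31277084350586), 55.1797981262207)
wrist
18877 x [-0.0361  0.0496] y [-0.0254  0.0269] z [0.1006 0.1426] ((13.034406661987305, 9.560905456542969), (130.20013427734375, 80.95745086669922), 43.83244705200195)
```

View pics/i.png

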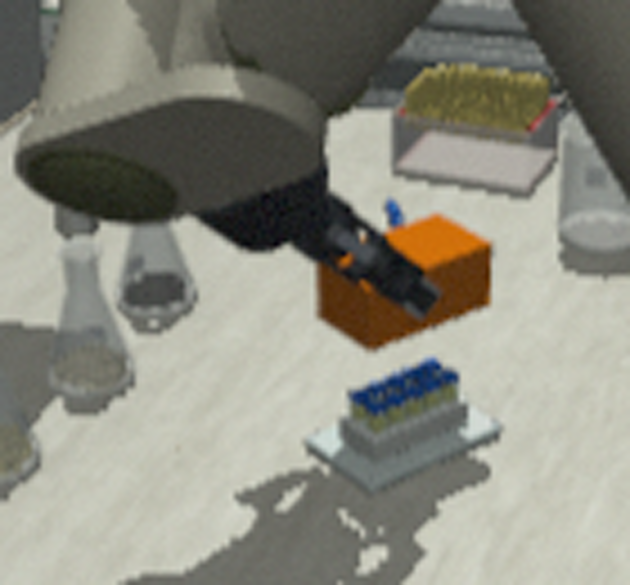

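The side view shows the hood straight above the rack, aligned lengthwise. The measured offset is about 2 mm along the rack and under 1 mm across. I correct it and lower.

Emit:
send_rows:
  deltas:
    - [[-0.0013,0,0.0013,0,0,0,-0.5],[0.007,0,0.007,0,0,0,-0.5],[0.01,0,0.01,0,0,0,-0.5],[0.007,0,0.007,0,0,0,-0.5],[0.006,0,0.006,0,0,0,-0.5],[0,0,0,0,0,0,-0.5],[0,0,0,0,0,0,-0.5]]

```text
time_s: 23.22
position: [0.5249, -0.1703, 0.0922]
tool_rot: [[0.381, 0.843, -0.378], [0.596, -0.537, -0.597], [-0.707, 0.002, -0.707]]
ft_force: [-0.2, -0.4, -0.2]
grip_width: 0.0536
gripper_force: 37.0
```

Run:
```python
from h import *
R,p=cur()
Rt,pt=pose(A-90,-45,C+.0137*ux+[0,0,.04])
delta(R,p,Rt,pt)
for n in('side','scene','wrist'):
  d=grab(n); print(n); rel(d,.05,.105)
```

```text
t 23.225 q [-14.   41.9  80.  -43.1  79.4  35.2] p [ 0.5249 -0.1703  0.0922] w 0.0536 F [-0.2 -0.4 -0.2]
shift now-frame(mm) [34.3 -0.4 33.6] | after-turn frame [34.3 -0.3 33.5] | turn rad [ 0.002 -0.    -0.002] deg [ 0.1 -0.  -0.1] | world [  0.    0.6 -48. ]
side
517 x [-0.0485  0.0473] y [-0.0219  0.0287] z [0.0586 0.1028] ((-2.655712127685547, 0.6442642211914062), (97.43020629882812, 54.87297821044922), 57.279518127441406)
scene
363 x [-0.0557  0.0356] y [-0.0247  0.0262] z [0.0623 0.1047] ((-5.678521156311035, -7.92962646484375), (94.82743835449219, 51.64185333251953), 55.95487594604492)
wrist
18916 x [-0.0388  0.0471] y [-0.0258  0.0264] z [0.0581 0.1003] ((-1.906209945678711, 1.0737953186035156), (96.49813842773438, 61.929447174072266), 56.74496078491211)
```

Emit:
send_rows:
  deltas:
    - [[0.004,0.0008,0.004,0,0,0,-0.5],[0.005,0,0.005,0,0,0,-0.5],[0.005,0,0.005,0,0,0,-0.5],[0.005,0,0.005,0,0,0,-0.5],[0.005,0,0.005,0,0,0,-0.5],[0.004,0,0.004,0,0,0,-0.5],[0.002,0,0.002,0,0,0,-0.5],[0,0,0,0,0,0,-0.5],[0,0,0,0,0,0,-0.5]]

```text
time_s: 24.5
position: [0.5256, -0.1708, 0.0498]
tool_rot: [[0.381, 0.843, -0.378], [0.596, -0.537, -0.597], [-0.707, 0.002, -0.707]]
ft_force: [-0.1, 0.1, -1.0]
grip_width: 0.0538
gripper_force: 37.0
```

Emit:
send_rows:
  deltas:
    - [[0.0007,0,0.0007,0,0,0,-0.5],[0.0007,0,0.0007,0,0,0,-0.5],[0,0,0,0,0,0,-0.5],[0,0,0,0,0,0,-0.5]]

```text
time_s: 25.0
position: [0.5255, -0.1708, 0.0476]
tool_rot: [[0.381, 0.843, -0.379], [0.596, -0.537, -0.597], [-0.707, 0.002, -0.707]]
ft_force: [-0.1, -0.9, -0.9]
grip_width: 0.0535
gripper_force: 37.0
```

No contact so far, so I creep down.

Emit:
send_rows:
  deltas:
    - [[0.0007,0,0.0007,0,0,0,-0.5],[0.0004,0,0.0004,0,0,0,-0.5],[0,0,0,0,0,0,-0.5],[0,0,0,0,0,0,-0.5]]

```text
time_s: 25.5
position: [0.5255, -0.1707, 0.046]
tool_rot: [[0.381, 0.843, -0.379], [0.596, -0.537, -0.597], [-0.707, 0.002, -0.707]]
ft_force: [0.1, -0.4, -0.1]
grip_width: 0.0535
gripper_force: 37.0
```

Emit:
send_rows:
  deltas:
    - [[0.0004,0,0.0004,0,0,0,-0.5],[0.0002,0,0.0002,0,0,0,-0.5],[0,0,0,0,0,0,-0.5],[0,0,0,0,0,0,-0.5]]

```text
time_s: 26.0
position: [0.5255, -0.1708, 0.0452]
tool_rot: [[0.381, 0.843, -0.379], [0.596, -0.537, -0.597], [-0.707, 0.002, -0.707]]
ft_force: [-0.7, -0.4, -0.6]
grip_width: 0.0535
gripper_force: 37.0
```

Emit:
send_rows:
  deltas:
    - [[0.0004,0,0.0004,0,0,0,-0.5],[0.0003,0,0.0003,0,0,0,-0.5],[0,0,0,0,0,0,-0.5],[0,0,0,0,0,0,-0.5]]

```text
time_s: 26.5
position: [0.5255, -0.1707, 0.0449]
tool_rot: [[0.381, 0.843, -0.379], [0.595, -0.537, -0.598], [-0.707, 0.003, -0.707]]
ft_force: [-1.4, 2.4, 5.4]
grip_width: 0.0534
gripper_force: 37.6
```

Run:
```python
from h import *
R,p=cur()
for n in('side','wrist'):
  d=grab(n); print(n); rel(d,.004,.06)
```

```text
t 26.5 q [-14.   46.   81.3 -43.9  75.5  38.9] p [ 0.5255 -0.1707  0.0449] w 0.0534 F [-1.4  2.4  5.4]
side
489 x [-0.0465  0.0473] y [-0.0239  0.0279] z [0.0115 0.0554] ((-0.1063995361328125, 0.7132720947265625), (95.88626098632812, 57.083473205566406), 57.49272537231445)
wrist
18979 x [-0.0402  0.047 ] y [-0.0265  0.0257] z [0.0104 0.0528] ((-0.9485549926757812, -0.9227485656738281), (99.28445434570312, 62.574642181396484), 58.98712921142578)
```

The rim rests on the plate: 5 N contact, top at about 54 mm, centred. I release and retreat.

Emit:
send_rows:
  deltas:
    - [[0,0,0,0,0,0,0.4],[0,0,0,0,0,0,0.7],[0,0,0,0,0,0,1],[0,0,0,0,0,0,1],[0,0,0,0,0,0,1]]

```text
time_s: 27.22
position: [0.5255, -0.1707, 0.0442]
tool_rot: [[0.381, 0.843, -0.379], [0.596, -0.537, -0.597], [-0.707, 0.002, -0.707]]
ft_force: [-0.3, -0.5, 0.0]
grip_width: 0.0856
gripper_force: 0.0
```

Emit:
send_rows:
  deltas:
    - [[0,0,-0.012,0,0,0,1],[0,0,-0.02,0,0,0,1],[0,0,-0.025,0,0,0,1],[0,0,-0.025,0,0,0,1],[-0.015,0,-0.025,0,0,0,1],[-0.02,0,-0.02,0,0,0,1],[-0.02,0,-0.02,0,0,0,1],[0,0,0,0,0,0,1],[0,0,0,0,0,0,1],[0,0,0,0,0,0,1]]

```text
time_s: 28.48
position: [0.5599, -0.1156, 0.1861]
tool_rot: [[0.38, 0.843, -0.38], [0.596, -0.537, -0.597], [-0.707, 0.0, -0.707]]
ft_force: [0.1, 0.1, 0.1]
grip_width: 0.085
gripper_force: 0.0
```

Run:
```python
from h import *
R,p=cur()
d=grab('side'); rel(d,.004,.07); save('pics/j.png',d['image'],(130,120,370,280),3.3)
W=d['W']; m=(d['range_z']>0)&(np.linalg.norm(W[...,:2]-C[:2],axis=-1)<.07)&(W[...,2]>.045)&(W[...,2]<.07)
P=W[m]-C; c,*_=np.linalg.lstsq(np.c_[P@ux,P@uy,np.ones(len(P))],P[:,2],rcond=None); print('top plane slope',c)
```

```text
t 28.475 q [ -8.4  38.3  68.8 -40.3  94.   29. ] p [ 0.5599 -0.1156  0.1861] w 0.085 F [0.1 0.1 0.1]
719 x [-0.046   0.0475] y [-0.0244  0.0278] z [0.011 0.056] ((-1.4712677001953125, 0.9028854370117188), (97.31843566894531, 55.46477127075195), 59.17723083496094)
top plane slope [-0.01274327 -0.0400511   0.05274491]
```

View pics/j.png

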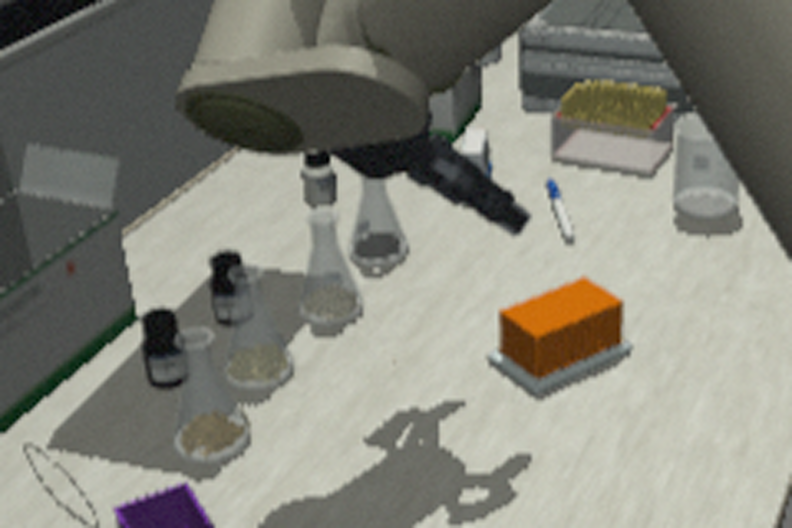

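The view shows the hood seated squarely on the base plate, with a margin of plate visible all round it. The flasks and beaker have not moved and the gripper is clear, so I hand in.

```bash
python3 -c "
from rig import env
print(env.close_job())"
```

```text
the job is handed in; nothing more can be done
None
```

The orange hood is over the cuvette rack open side down, its rim resting on the base plate and lowered on gently (about 5 N at contact). The flasks and beaker were not touched, and I handed the job in at about 28.5 s; no verdict came back.

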